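# Make up two slide-staining sets: rack in dish, lid on, large set first

### The arm

A 7-joint arm with a two-finger parallel gripper is mounted at the origin on a cart in front of the work surface, level with it; the furniture and walls round the work are solid. World frame = base frame: x ahead of the robot, y to its left, z up, the work surface at z = 0. Lengths are in m, angles in rad, forces in N, time in s.
With the tool pointing down it reaches from about 0.4 to 0.85 m from the base axis. Payload 10.4 kg.
Tool frame: the origin (TCP) lies between the finger pads; the fingertips stand bot.tcp_to_tips ahead of it and the grasp point (between the pads) lies 3 mm ahead of it (bot.tcp_to_tips is the distance from the TCP to the fingertips, in m); z points along the fingers, y is the direction in which the jaws open and shut (so a half turn about z gives the same grasp; the last joint's range is limited). The gripper opens to 85 mm and grips with 20 to 120 N. Pads are 22 mm wide; open, the fingers measure 114 mm over their backs; the gripper's body (76 mm by 85 mm) begins 54 mm behind the grasp point. The pads swing forward as they close: fully open they stand 13 mm farther back than shut.
Start: joints at [1.091, 0.332, -0.065, 1.46, 0.022, 1.35, -0.088], TCP at [0.276, -0.561, 0.253] pointing down, gripper open.
Joint ranges: [-2.6, 2.6], [-0.5, 2.12], [-1.47, 1.34], [0.16, 2.42], [-1.27, 4.41], [0.06, 2.06], [-2.6, 2.6]. Speed limits (rad/s): [2.22, 2.22, 2.79, 2.79, 3.14, 3.14, 3.14].

### API

Orientations are given as a rotation vector (axis times angle).
In Python, from rig import telemetry, grab_frame, bot, outline_of, pinpoint gives the robot as it stands.
- The arm moves only by the shell command python3 -m jog 'ROWS' [OPENING] [FORCE]. ROWS is JSON, a list of rows, each a list of 2 entries, a list of its own where there are three numbers: the shift along the world's x, y, z in units of 800 mm (1.0 is 800 mm), then the turn, a rotation vector about the world's x, y, z in units of 0.08 rad (1.0 is 0.08 rad). In form: [[[tx, ty, tz], [rx, ry, rz]], ...]. A call has 1 to 10 rows; each row shifts and turns the pose as measured when the row begins; what a row does not reach is not made up. A row lasts 1/10 s, in which the tool goes at most 50 mm and 8.59 degrees, less where a joint would pass 70% of its speed; a pose out of reach is approached as far as the arm can. A call with a number of a shift or a turn outside -1 to 1 is refused whole. A call with a gripper value outside its range is refused whole. OPENING is the closure, from -1 (fully open) to 1 (shut), set as the call begins (- or left out, the last holds). The fingers move at their own pace and stop on an object; FORCE is the grip in N (left out, the last holds). Time passes only in rows, so rows that do not move let the fingers close. It gives the time, the measured TCP pose, the force and the opening at its end, in the units of the state.
- telemetry.state(): the state, without advancing time (a new reading comes with each control period).
- grab_frame(name): name is "scene" or "top" or "wrist"; returns a dict with "frame" (400x640x3 uint8, red, green, blue), "vertical_fov" (degrees; the focal length in pixels is half the picture's height over the tangent of half this angle, whatever the lens; pixels are square), "cx", "cy" (the principal point, pixels), "D" ([k1, k2, p1, p2, k3] as OpenCV has them; the pictures are not rectified), "world_to_cam" (4x4, takes a point from world to camera coordinates); the wrist camera has in their place "T_tool_cam" (4x4, takes a point from camera to tool coordinates, whose origin is the TCP and whose axes are the flange's). Camera axes: x right, y down, z forward; pixel columns grow to the right and rows downward; lengths in m; the calibration is good to about 2 mm. A picture is of the moment at which its call begins: read the wrist's pose just before it. There is no depth.
- bot.sign_off(): hands the job in, once; it reports no verdict.
Trained networks look in the newest picture that a camera, given by its name, has taken for a name from the list of things; names that differ only in an ending like _2 or _b are one class to them, and where a whole thing is asked for, a point or a joint stands for the part that bears it (a point fixed in the world has none). Each returns a list of dicts, best first, with "confidence" (0 to 1); they miss things now and then, are a little off and sometimes report something else, mostly with a low value. They report only what shows in the picture. A call takes as long as a camera call. They do not tell look-alikes from the thing itself.
- outline_of(camera, thing): "pixels" (400x640 bool, what is visible of it) and "xy" ([column, row] in pixels, amid what is visible of it).
- pinpoint(camera, thing): "xy" ([column, row] in pixels: a listed point, or the origin of a listed thing).
The state is a dict: "t": time; "q": joint angles; "joint_velocities": joint speeds; "tau": joint torques, N m; "ee_pos": TCP position; "ee_rot": TCP orientation; "ft_force": force on the tool from outside, world axes, zero at the start; "moment": the same for the moment, N m; "opening": finger opening in m.
Only numpy, scipy, OpenCV 4.12 (cv2) and the standard library are available. Lean on these libraries where they do the work, as an engineer would, in place of code of your own. Each camera call takes 0.05 s, during which the arm holds its last target. There are 200 camera calls.

### The job

Make up the two slide-staining sets, each from the dish, rack and lid of its own size. Do the large set first: stand the large rack of slides upright on the floor of the large dish, then close that dish with the large lid, flat on the rim and with its lip inside the mouth; only then do the same with the small rack, small dish and small lid. Keep the racks upright, leave the dishes about where they stand, and do not disturb the little bottle and the tissue cassette near by.

Things in the scene. Friction and masses are not known exactly. Their poses are not given: they have to be found in the camera images.
- dish_large: Straight-sided open stainless staining dish, the wider of the two: outside 100 x 70 mm, 62 mm high, walls and floor 3 mm thick, inside 94 x 64 mm; loose, about 0.6 kg. Origin at the centre of its underside (its inner floor is 3 mm above); x along its 100 mm length, z up.
- dish_small: Straight-sided open stainless staining dish, the narrower of the two: outside 100 x 50 mm, 62 mm high, walls and floor 3 mm thick, inside 94 x 44 mm; loose, about 0.5 kg. Origin at the centre of its underside (its inner floor is 3 mm above); x along its 100 mm length, z up.
- rack_large: White rack of upright glass slides, the wider (5 slides) of the two: 78 x 48 mm, 50 high, 35 to 112 g; 8 mm clear all round in its dish. Arched handle across its middle: a level bar 10 mm thick (along x), 48 mm long (along y), 38 to 50 mm above the underside, pinched from above; slides reach up to 28 mm. In its dish the bar ends 9 mm below the rim. Origin: centre of the underside; x along the 78 mm, z up.
- rack_small: White rack of upright glass slides, the narrower (3 slides) of the two: 78 x 28 mm, 50 high, 35 to 112 g; 8 mm clear all round in its dish. Arched handle across its middle: a level bar 10 mm thick (along x), 28 mm long (along y), 38 to 50 mm above the underside, pinched from above; slides reach up to 28 mm. In its dish the bar ends 9 mm below the rim. Origin: centre of the underside; x along the 78 mm, z up.
- lid_large: Flat steel lid, the wider of the two, grip up: plate 110 x 80 x 5 mm, below it a 4 mm deep lip, 80 x 50 mm outside, 7 mm clear in its dish's mouth; above it a black bar grip 12 mm thick (along x), 34 long (along y), 24 high, top 33 mm above the origin; 70 to 200 g. Origin: centre of the lip's lower edge, on which it lies; 58 mm above the dish's underside when closed. x along the 110 mm, z up.
- lid_small: Flat steel lid, the narrower of the two, grip up: plate 110 x 60 x 5 mm, below it a 4 mm deep lip, 80 x 30 mm outside, 7 mm clear in its dish's mouth; above it a black bar grip 12 mm thick (along x), 34 long (along y), 24 high, top 33 mm above the origin; 70 to 200 g. Origin: centre of the lip's lower edge, on which it lies; 58 mm above the dish's underside when closed. x along the 110 mm, z up.
- vial: Bystander, not to be disturbed: small upright brown bottle with a screw cap, 27 mm across, 50 mm high. Origin at the centre of its underside, z up.
- cassette: Bystander, not to be disturbed: tissue block in a flat plastic cassette, 28 x 41 x 10 mm, lying flat, the nearer of the two such cassettes to the little bottle. Origin at the centre of its underside, z up.
Mind the look-alikes: they are no part of the job. Leave any turquoise look-alike of the rack_large alone.

How it is judged:
By the outcome, as a careful person would: the job done as asked, in the order asked, and still so for the second after the job is handed in, with the robot touching nothing.
It also fails if it takes over 96 s, if anything falls off the work surface, if the arm or the gripper's body presses on something with over 40 N, if the wrist force passes 120 N, or if a joint passes its speed limit or range.

## Working session

There is one attempt and no reset: what is moved stays moved. The work goes in short steps, Python scripts to look and compute and a shell command to move; the robot and the scene stay as the last step left them, time stands still between calls to the robot, and variables do not carry over. Pictures are saved under pics/ and viewed, about 12 in all and at most 16, crops included, and the job is handed in when it is done.

```bash
ls; mkdir -p pics
cat > h.py <<'E'
import numpy as np, cv2
from scipy.spatial.transform import Rotation as R
from rig import telemetry, grab_frame, bot, outline_of, pinpoint
def grab(n):
    s=telemetry.state(); f=grab_frame(n)
    fl=200/np.tan(np.radians(f["vertical_fov"])/2)
    f["K"]=np.array([[fl,0,f["cx"]],[0,fl,f["cy"]],[0,0,1]]); f["D"]=np.array(f["D"],float)
    if "world_to_cam" in f: f["W"]=np.array(f["world_to_cam"])
    else:
        T=np.eye(4);T[:3,:3]=R.from_rotvec(s["ee_rot"]).as_matrix();T[:3,3]=s["ee_pos"]
        f["W"]=np.linalg.inv(T@np.array(f["T_tool_cam"]))
    return f
def save(f,name): cv2.imwrite("pics/"+name,f["frame"][:,:,::-1])
def ray(f,xy):
    p=cv2.undistortPoints(np.array([[xy]],float),f["K"],f["D"])[0,0]
    Ri=f["W"][:3,:3].T; return -Ri@f["W"][:3,3], Ri@np.array([p[0],p[1],1])
def onz(f,xy,z):
    c,d=ray(f,xy); return c+d*(z-c[2])/d[2]
def tri(a,b):
    A=[];B=[]
    for c,d in (a,b):
        d=d/np.linalg.norm(d);P=np.eye(3)-np.outer(d,d);A.append(P);B.append(P@c)
    return np.linalg.lstsq(np.vstack(A),np.hstack(B),rcond=None)[0]
def proj(f,P):
    return cv2.projectPoints(np.array(P,float).reshape(-1,3),cv2.Rodrigues(f["W"][:3,:3])[0],f["W"][:3,3],f["K"],f["D"])[0][:,0]
E
python3 - <<'E'
from h import *
np.set_printoptions(precision=3,suppress=True)
s=telemetry.state();print(s,bot.tcp_to_tips)
F={}
for n in("scene","top"):
    f=F[n]=grab(n);save(f,n+"0.png");c=ray(f,(320,200));print(n,c)
    for t in "dish_large dish_small rack_large rack_small lid_large lid_small vial cassette".split():
        for r in pinpoint(n,t)[:4]: print(n,t,np.round(r["xy"]),round(r["confidence"],2),onz(f,r["xy"],0))
E
```

```text
pics
{'t': 0.0, 'q': array([ 1.091,  0.333, -0.065,  1.461,  0.022,  1.35 , -0.089]), 'joint_velocities': array([-0.002, -0.   , -0.002, -0.001, -0.001, -0.001, -0.   ]), 'tau': array([  0.002, -62.544,   0.05 , -39.16 ,   0.016,   0.01 ,   0.   ]), 'ee_pos': array([ 0.276, -0.561,  0.253]), 'ee_rot': array([-3.059, -0.711,  0.001]), 'ft_force': array([ 0.86 , -0.738,  0.216]), 'moment': array([ 0.04 , -0.037, -0.018]), 'opening': 0.08545841941058185} 0.022
scene (array([-0.099, -0.485,  0.544]), array([ 0.671,  0.54 , -0.508]))
scene dish_large [320. 266.] 0.74 [ 0.426 -0.064  0.   ]
scene dish_large [205. 194.] 0.68 [0.463 0.331 0.   ]
scene dish_small [272. 171.] 0.67 [0.658 0.291 0.   ]
scene rack_large [264. 222.] 0.94 [0.467 0.129 0.   ]
scene rack_large [287. 192.] 0.65 [0.6   0.183 0.   ]
scene rack_small [326. 198.] 0.89 [0.637 0.089 0.   ]
scene lid_large [270. 171.] 0.67 [0.657 0.298 0.   ]
scene lid_large [419. 303.] 0.66 [ 0.455 -0.261  0.   ]
scene lid_small [326. 264.] 0.85 [ 0.438 -0.07   0.   ]
scene vial [374. 233.] 0.54 [ 0.585 -0.084  0.   ]
scene cassette [412. 259.] 0.61 [ 0.559 -0.191  0.   ]
scene cassette [325. 200.] 0.25 [0.629 0.084 0.   ]
top (array([0.371, 0.015, 1.277]), array([ 0.152,  0.01 , -0.988]))
top dish_large [201. 244.] 0.86 [0.456 0.333 0.   ]
top dish_large [361. 254.] 0.5 [ 0.428 -0.075  0.   ]
top dish_small [218. 168.] 0.67 [0.654 0.295 0.   ]
top rack_large [258. 186.] 0.78 [0.606 0.189 0.   ]
top rack_large [281. 236.] 0.56 [0.475 0.128 0.   ]
top rack_small [295. 171.] 0.65 [0.644 0.093 0.   ]
top lid_large [433. 241.] 0.63 [ 0.459 -0.259  0.   ]
top lid_small [360. 254.] 0.77 [ 0.427 -0.073  0.   ]
top vial [360. 191.] 0.68 [ 0.589 -0.074  0.   ]
top vial [297. 172.] 0.28 [0.642 0.087 0.   ]
top cassette [405. 199.] 0.59 [ 0.567 -0.19   0.   ]
```

View pics/scene0.png

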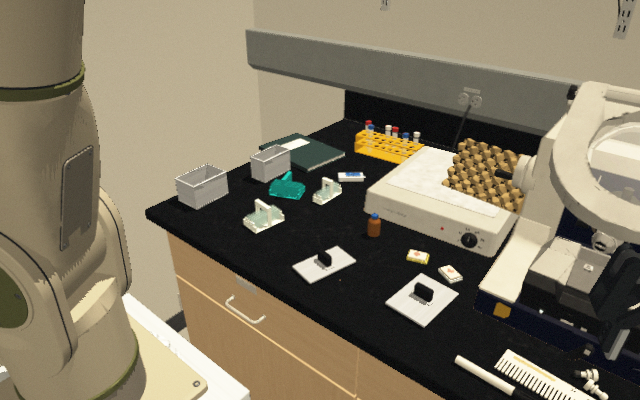

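View pics/top0.png

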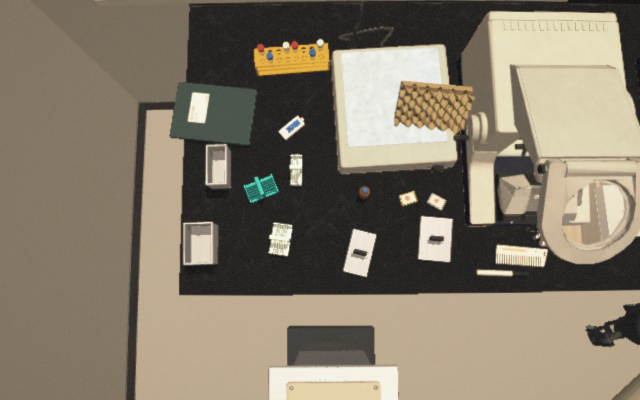

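The scene and top pictures show these candidates, with top-view pixels:
- **Racks:** white wide rack (281,238) is rack_large. White narrow rack (296,170) is rack_small. The turquoise one (261,188) is the look-alike and stays put.
- **Dishes:** large (201,244), small (218,168).
- **Lids:** large (435,240), small (360,253).
- **Bystanders:** bottle (364,192), near cassette (408,198), other cassette (437,201).

```bash
cat >> h.py <<'E'
HT=dict(dish_large=.062,dish_small=.062,rack_large=.028,rack_small=.028,lid_large=.009,lid_small=.009)
def tool(s):
    M=R.from_rotvec(s["ee_rot"]).as_matrix();return s["ee_pos"],M
E
python3 - <<'E'
from h import *
np.set_printoptions(precision=3,suppress=True)
s=telemetry.state();p,M=tool(s);print("tool y",M[:,1],"z",M[:,2])
w=grab("wrist");save(w,"w0.png");print(np.array(w["T_tool_cam"]),w["K"][0,0],w["cx"],w["cy"])
f=grab("top");G=grab("scene")
for t,h in HT.items():
    rs=outline_of("scene",t)
    for r in outline_of("top",t):
        if r["confidence"]<.4: continue
        ys,xs=np.nonzero(r["pixels"]);P=np.array([onz(f,(x,y),h)[:2] for x,y in zip(xs,ys)],np.float32)
        b=cv2.minAreaRect(P);bx=cv2.boxPoints(b);e=[bx[1]-bx[0],bx[2]-bx[1]];e=max(e,key=np.linalg.norm)
        print(t,round(r["confidence"],2),np.round(r["xy"]),np.array(b[0]),np.array(b[1]),"long axis deg",np.degrees(np.arctan2(e[1],e[0]))%180)
        a=pinpoint("top",t);
E
```

```text
tool y [ 0.441 -0.897  0.   ] z [ 0. -0. -1.]
[[-0.001 -0.95  -0.312  0.08 ]
 [ 1.    -0.001  0.     0.   ]
 [-0.001 -0.312  0.95  -0.122]
 [ 0.     0.     0.     1.   ]] 334.89579996082443 316.2970581779642 200.44278002670924
dish_large 0.97 [197. 244.] [0.454 0.321] [0.107 0.082] long axis deg 3.2425063
dish_small 0.6 [218. 168.] [0.646 0.282] [0.113 0.063] long axis deg 1.1672386
rack_large 0.94 [280. 237.] [0.468 0.13 ] [0.054 0.079] long axis deg 168.68755
rack_large 0.86 [259. 187.] [0.599 0.178] [0.055 0.077] long axis deg 109.17504
rack_small 0.59 [298. 172.] [0.64  0.089] [0.084 0.031] long axis deg 4.1765366
lid_large 0.73 [434. 240.] [ 0.463 -0.263] [0.081 0.108] long axis deg 174.95535
lid_small 0.71 [359. 254.] [ 0.433 -0.07 ] [0.063 0.112] long axis deg 165.74121
```

```bash
python3 -m jog '[[[0.016,0.0575,0],[0,0,0.77]],[[0.016,0.0575,0],[0,0,0.77]],[[0.016,0.0575,0],[0,0,0.77]],[[0.016,0.0575,0],[0,0,0.77]],[[0.016,0.0575,0],[0,0,0.77]],[[0.016,0.0575,0],[0,0,0.77]],[[0.016,0.0575,0],[0,0,0.77]],[[0.016,0.0575,0],[0,0,0.77]]]' 0 30
```

```text
t: 2.8
ee_pos: [0.3756, -0.1849, 0.252]
ee_rot: [2.785, 1.445, -0.004]
ft_force: [1.3, -0.3, -0.9]
opening: 0.0429
```

```bash
python3 -m jog '[[[0.016,0.0575,0],[0,0,0.77]],[[0.016,0.0575,0],[0,0,0.77]],[[0.016,0.0575,0],[0,0,0.77]],[[0.016,0.0575,0],[0,0,0.77]],[[0.016,0.0575,0],[0,0,0.77]],[[0.016,0.0575,0],[0,0,0.77]],[[0.016,0.0575,0],[0,0,0.77]]]'
```

```text
t: 3.5
ee_pos: [0.4662, 0.1509, 0.255]
ee_rot: [2.388, 2.021, 0.006]
ft_force: [0.5, -0.8, 0.9]
opening: 0.0426
```

```bash
cat >> h.py <<'E'
np.set_printoptions(precision=4,suppress=True)
def rect(f,r,h):
    ys,xs=np.nonzero(r["pixels"]);k=max(1,len(xs)//3000)
    P=np.array([onz(f,(x,y),h)[:2] for x,y in zip(xs[::k],ys[::k])],np.float32)
    b=cv2.minAreaRect(P);bx=cv2.boxPoints(b);e=max([bx[1]-bx[0],bx[2]-bx[1]],key=np.linalg.norm)
    return np.array(b[0]),np.array(b[1]),np.degrees(np.arctan2(e[1],e[0]))%180
def yaw(s): M=tool(s)[1]; return np.degrees(np.arctan2(M[1,1],M[0,1]))
E
python3 - <<'E'
from h import *
s=telemetry.state();print(s["ee_pos"],yaw(s))
w=grab("wrist");save(w,"w1.png");np.savez("w1.npz",W=w["W"],K=w["K"],D=w["D"])
for t in HT:
    for r in outline_of("wrist",t)[:2]: print(t,r["confidence"],np.round(r["xy"]),*rect(w,r,HT[t]))
    for r in pinpoint("wrist",t)[:2]: print("  pp",r["confidence"],r["xy"],onz(w,r["xy"],0))
E
```

```text
[0.4662 0.1509 0.255 ] -9.510316465250689
dish_large 0.9 [261.  16.] [0.4529 0.2897] [0.0292 0.1046] 170.59302
dish_small 0.56 [473.  11.] [0.6394 0.2603] [0.0263 0.1222] 170.61682
rack_large 0.89 [317. 179.] [0.4656 0.1286] [0.0613 0.0767] 172.29376
rack_large 0.58 [428. 117.] [0.5979 0.1832] [0.0606 0.0795] 110.827995
  pp 0.89 [426.7, 117.4] [0.5972 0.1793 0.    ]
  pp 0.69 [316.9, 180.8] [0.4662 0.1286 0.    ]
rack_small 0.73 [481. 189.] [0.6386 0.089 ] [0.047  0.0844] 178.19104
  pp 0.78 [472.1, 184.7] [0.6452 0.0931 0.    ]
lid_small 0.72 [316. 327.] [ 0.4298 -0.0736] [0.0714 0.1114] 164.3569
  pp 0.78 [314.7, 322.9] [ 0.4304 -0.0669  0.    ]
```

View pics/w1.png

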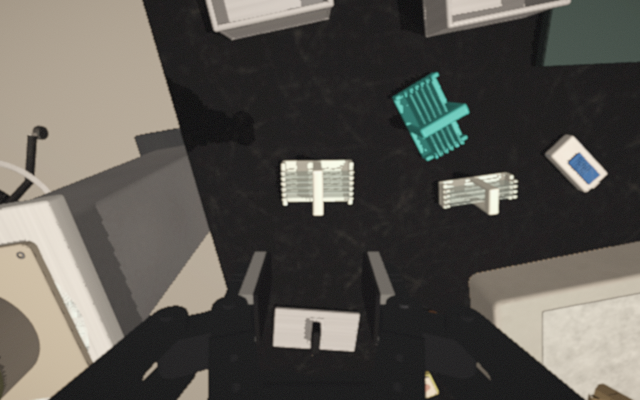

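Run:
```python
from h import *
w=grab("wrist");bar=[onz(w,p,.05) for p in((318,163),(318,214))];print("bar",bar,np.mean(bar,0))
F={n:grab(n) for n in("scene","top")};F["wrist"]=w
g=dict(dish_large=(.455,.325),dish_small=(.65,.288),rack_large=(.467,.129),rack_small=(.642,.091),lid_large=(.46,-.262),lid_small=(.431,-.07))
for t in HT:
    rays={}
    for n in F:
        for r in pinpoint(n,t):
            c,d=ray(F[n],r["xy"]);x=onz(F[n],r["xy"],0)[:2]
            if np.linalg.norm(x-g[t])<.03 and n not in rays: rays[n]=(c,d);print(t,n,x,r["confidence"])
    if len(rays)>1:
        A=[];B=[]
        for c,d in rays.values():
            d=d/np.linalg.norm(d);P=np.eye(3)-np.outer(d,d);A.append(P);B.append(P@c)
        print("  tri",np.linalg.lstsq(np.vstack(A),np.hstack(B),rcond=None)[0])
```

```text
bar [array([0.4715, 0.1576, 0.05  ]), array([0.4624, 0.1043, 0.05  ])] [0.467  0.1309 0.05  ]
dish_large scene [0.4416 0.3099] 0.74
dish_large top [0.4615 0.3329] 0.57
  tri [ 0.4622  0.3385 -0.0201]
dish_small scene [0.6472 0.2949] 0.78
dish_small top [0.6455 0.2916] 0.59
  tri [0.6447 0.2915 0.0021]
rack_large scene [0.4678 0.1373] 0.68
rack_large top [0.4615 0.1262] 0.75
rack_large wrist [0.4677 0.128 ] 0.58
  tri [0.4637 0.1286 0.005 ]
rack_small scene [0.6486 0.1064] 0.57
rack_small top [0.6476 0.0925] 0.74
rack_small wrist [0.6442 0.09  ] 0.61
  tri [0.6412 0.0943 0.0086]
lid_large scene [ 0.4538 -0.2641] 0.95
lid_large top [ 0.4614 -0.2551] 0.78
  tri [ 0.463  -0.2587 -0.0103]
lid_small scene [ 0.4329 -0.0699] 0.81
lid_small top [ 0.4364 -0.071 ] 0.78
lid_small wrist [ 0.4291 -0.0659] 0.94
  tri [ 0.433  -0.0693 -0.0012]
```

```bash
python3 -m jog '[[[0,-0.0088,-0.0438],[0,0,0]],[[0,-0.0088,-0.0438],[0,0,0]],[[0,-0.0088,-0.0438],[0,0,0]],[[0,0,0],[0,0,0]]]'
python3 - <<'E'
from h import *
s=telemetry.state();print(s["ee_pos"],yaw(s))
w=grab("wrist");save(w,"w2.png")
for r in outline_of("wrist","rack_large")[:2]: print(r["confidence"],np.round(r["xy"]),*rect(w,r,.028))
for r in pinpoint("wrist","rack_large")[:2]: print("  pp",r["confidence"],r["xy"],onz(w,r["xy"],0))
E
```

```text
t: 5.6
ee_pos: [0.4666, 0.1275, 0.1477]
ee_rot: [2.389, 2.019, 0.009]
ft_force: [-0.4, -0.2, -0.1]
opening: 0.0425
[0.4666 0.1275 0.1477] -9.609086073249971
0.9 [474.  94.] [0.5986 0.1837] [0.0679 0.0786] 112.252045
0.67 [312. 189.] [0.4661 0.1273] [0.0629 0.0762] 171.10562
  pp 0.94 [468.2, 97.1] [0.5969 0.1804 0.    ]
  pp 0.57 [314.3, 185.7] [0.4674 0.1306 0.    ]
```

View pics/w2.png

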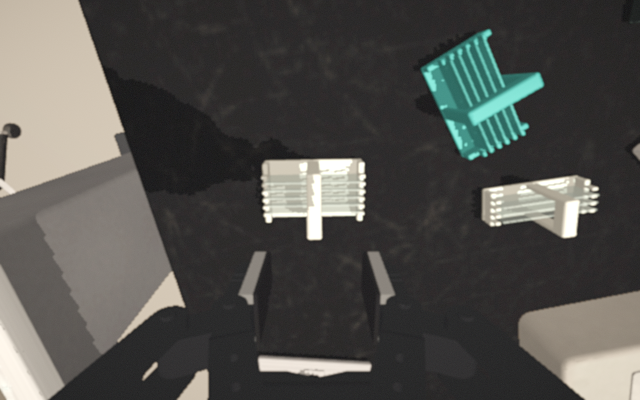

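```bash
python3 -m jog '[[[0,0.0015,-0.039],[0,0,0]],[[0,0.001,-0.039],[0,0,0]],[[0,0,-0.039],[0,0,0]],[[0,0,0],[0,0,0]]]'
```

```text
t: 6.15
ee_pos: [0.4763, 0.1351, 0.0663]
ee_rot: [2.379, 2.012, 0.041]
ft_force: [-0.3, 0.7, -0.1]
opening: 0.0427
```

```bash
python3 -m jog '[[[0,0,0],[0,0,0]],[[0,0,0],[0,0,0]],[[0,0,0],[0,0,0]],[[0,0,0],[0,0,0]],[[0,0,0],[0,0,0]],[[0,0,0],[0,0,0]]]' 1 35
```

```text
t: 6.75
ee_pos: [0.4811, 0.137, 0.0748]
ee_rot: [2.374, 2.007, 0.056]
ft_force: [-0.3, -0.2, -0.7]
opening: 0.0071
```

Run:
```python
from h import *
s=telemetry.state();print(s["ee_pos"],yaw(s),s["q"],s["opening"],s["ft_force"],tool(s)[1][:,2])
w=grab("wrist");save(w,"w3.png")
```

```text
[0.4811 0.137  0.0748] -9.587322981786246 [ 0.3229  0.3149 -0.7817  1.9796  0.3063  0.9138 -0.7815] 0.007143281689805912 [-0.3017 -0.2443 -0.7051] [ 0.0479 -0.0014 -0.9989]
```

View pics/w3.png

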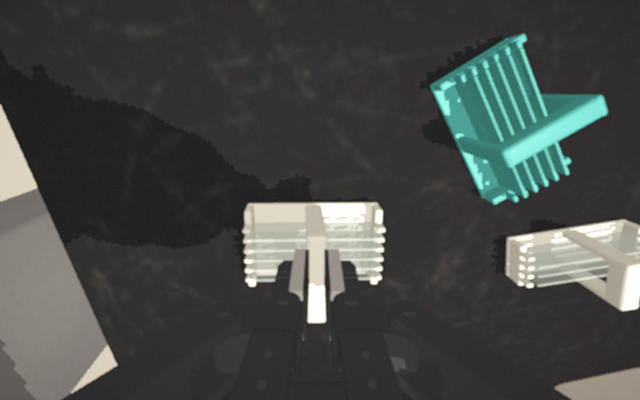

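Run:
```python
from h import *
s=telemetry.state();print(s["tau"],s["joint_velocities"],s["q"],s["ee_pos"],s["moment"])
w=grab("scene");save(w,"s1.png");s=telemetry.state();print(s["ee_pos"],s["q"])
```

```text
[  0.0294 -44.2848  -7.5107 -31.853    0.1322  -0.1808   0.0008] [-0.0016  0.0072  0.0029  0.0033  0.0013 -0.0023 -0.0018] [ 0.3229  0.3149 -0.7817  1.9796  0.3064  0.9137 -0.7815] [0.4811 0.1369 0.0748] [-0.0007  0.0653  0.0227]
[0.481  0.1369 0.0746] [ 0.3228  0.3152 -0.7816  1.9798  0.3065  0.9136 -0.7816]
```

View pics/s1.png

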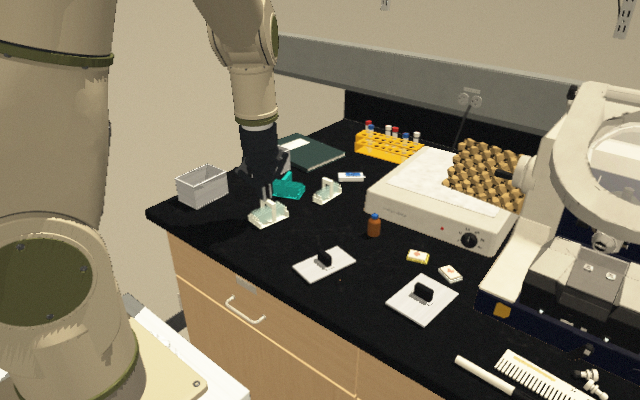

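```bash
python3 -m jog '[[[0,0,0.012],[0,0.3,0]],[[-0.009,-0.004,0],[0,0.3,0]],[[-0.009,-0.004,0],[0,0,0]],[[0,0,0],[0,0,0]],[[0,0,0],[0,0,0]]]' 0 35; python3 -c "
from h import *
s=telemetry.state();print(s['ee_pos'],yaw(s),s['q'],tool(s)[1][:,2])"
```

```text
t: 7.35
ee_pos: [0.4644, 0.1296, 0.0833]
ee_rot: [-2.398, -2.028, 0.006]
ft_force: [-0.5, -0.1, -0.4]
opening: 0.0427
[0.4644 0.1296 0.0833] -9.578175187701698 [ 0.3526  0.2973 -0.7956  1.978   0.2563  0.9721 -0.7353] [-0.0037 -0.0018 -1.    ]
```

```bash
python3 -m jog '[[[0,0,-0.01],[0,0,0]],[[0,0,-0.01],[0,0,0]]]' ; python3 -c "
from h import *
s=telemetry.state();print(s['ee_pos'],yaw(s),s['q'],tool(s)[1][:,2])"
```

```text
t: 7.55
ee_pos: [0.4648, 0.1295, 0.0668]
ee_rot: [2.399, 2.028, -0.004]
ft_force: [0.3, 0.3, 0.5]
opening: 0.0424
[0.4648 0.1295 0.0668] -9.59241527936338 [ 0.3383  0.3241 -0.7837  1.9905  0.2838  0.9394 -0.7571] [-0.0016 -0.0021 -1.    ]
```

```bash
python3 -m jog '[[[0.001,0,-0.008],[0,0,0]],[[0.001,0,-0.008],[0,0,0]]]' ; python3 -c "
from h import *
s=telemetry.state();print(s['ee_pos'],yaw(s),s['q'],tool(s)[1][:,2])"
```

```text
t: 7.75
ee_pos: [0.466, 0.1295, 0.052]
ee_rot: [-2.399, -2.028, 0.005]
ft_force: [0.4, 0.1, -0.4]
opening: 0.0428
[0.466  0.1295 0.052 ] -9.57074401727506 [ 0.3241  0.3524 -0.7708  1.9966  0.3095  0.9142 -0.7758] [-0.0027 -0.0021 -1.    ]
```

```bash
python3 -m jog '[[[0,0,0.001],[0,0,0]],[[0,0,0],[0,0,0]],[[0,0,0],[0,0,0]],[[0,0,0],[0,0,0]],[[0,0,0],[0,0,0]]]' 1 35; python3 -c "
from h import *
s=telemetry.state();print(s['ee_pos'],yaw(s),s['q'],tool(s)[1][:,2])"
```

```text
t: 8.25
ee_pos: [0.4657, 0.1298, 0.0519]
ee_rot: [-2.398, -2.028, 0.007]
ft_force: [-0.3, -0.3, -1.0]
opening: 0.0092
[0.4657 0.1298 0.0519] -9.547388599069915 [ 0.324   0.3533 -0.7711  1.996   0.309   0.9153 -0.7752] [-0.0042 -0.0017 -1.    ]
```

```bash
python3 -m jog '[[[0,0,0.02],[0,0,0]],[[0,0,0.03],[0,0,0]],[[0,0,0.04],[0,0,0]],[[0,0,0.04],[0,0,0]],[[0,0.03,0.04],[0,0,0]],[[0,0.04,0.04],[0,0,0]],[[-0.003,0.04,0.03],[0,0,0]],[[-0.003,0.03,0],[0,0,0]],[[0,0,0],[0,0,0]]]'
python3 - <<'E'
from h import *
s=telemetry.state();print(s["ee_pos"],yaw(s),s["q"],s["opening"])
w=grab("wrist");save(w,"w4.png")
for t in("dish_large","dish_small"):
  for r in outline_of("wrist",t)[:2]: print(t,r["confidence"],np.round(r["xy"]),*rect(w,r,.062))
  for r in pinpoint("wrist",t)[:2]: print("  pp",r["confidence"],r["xy"],onz(w,r["xy"],0))
E
```

```text
t: 9.15
ee_pos: [0.4569, 0.2465, 0.262]
ee_rot: [-2.397, -2.029, -0.001]
ft_force: [0.0, -0.2, -0.5]
opening: 0.0091
[0.4569 0.2465 0.262 ] -9.497032784066466 [ 0.2448  0.1898 -0.9157  1.6878  0.1536  1.3395 -0.8633] 0.009144026454889036
dish_large 0.61 [301.  89.] [0.4548 0.3262] [0.1039 0.0735] 1.4603895
  pp 0.58 [302.9, 92.1] [0.4552 0.3258 0.    ]
dish_small 0.62 [506. 100.] [0.6405 0.2865] [0.1219 0.054 ] 1.0172969
  pp 0.61 [483.4, 100.6] [0.6494 0.2841 0.    ]
```

View pics/w4.png

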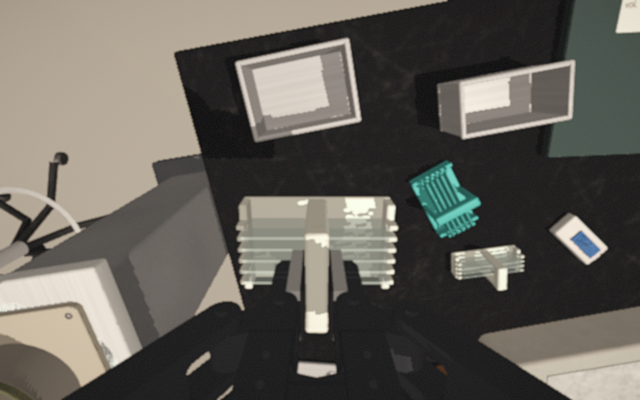

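Run:
```python
from h import *
w=grab("wrist")
for n,c in dict(L=[(236,62),(350,39),(360,122),(256,140)],S=[(459,80),(574,61),(573,117),(463,138)]).items():
    P=np.array([onz(w,p,.062) for p in c])[:,:2];e=P-np.roll(P,-1,0)
    print(n,P.round(4).tolist(),P.mean(0),np.linalg.norm(e,axis=1),np.degrees(np.arctan2(e[:,1],e[:,0])))
g=cv2.resize(w["frame"][30:170,200:600,::-1],None,fx=2,fy=2,interpolation=cv2.INTER_CUBIC);cv2.imwrite("pics/w4c.png",g)
```

```text
L [[0.4057, 0.355], [0.5076, 0.3559], [0.5068, 0.2846], [0.4074, 0.2851]] [0.4569 0.3201] [0.1019 0.0713 0.0994 0.07  ] [-179.5082   89.3871   -0.2643  -88.5647]
S [[0.5993, 0.3058], [0.6999, 0.3043], [0.7022, 0.255], [0.6009, 0.2531]] [0.6506 0.2795] [0.1007 0.0493 0.1013 0.0528] [179.0969  92.625    1.0862 -88.2247]
```

View pics/w4c.png

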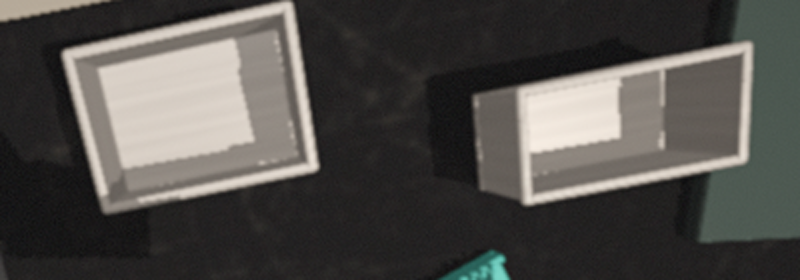

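```bash
python3 -m jog '[[[0,0.0306,0],[0,0,0.7]],[[0,0.0306,0],[0,0,0.7]],[[0,0.0306,0],[0,0,0.67]],[[0,0,-0.02],[0,0,0]],[[0,0,-0.03],[0,0,0]],[[0,0,-0.03],[0,0,0]],[[0,0,-0.03],[0,0,0]],[[0,0,-0.02],[0,0,0]],[[0,0,0],[0,0,0]]]'
python3 - <<'E'
from h import *
s=telemetry.state();print(s["ee_pos"],yaw(s),s["q"],s["opening"],tool(s)[1][:,2])
w=grab("wrist");save(w,"w5.png")
E
```

```text
t: 10.35
ee_pos: [0.4604, 0.3049, 0.1466]
ee_rot: [2.24, 2.2, -0.019]
ft_force: [-0.3, -1.6, -1.2]
opening: 0.0091
[0.4604 0.3049 0.1466] -1.0367877324479813 [ 0.0753  0.4093 -0.9008  1.7391  0.3471  1.1746 -0.944 ] 0.009122379247702012 [-0.0072 -0.0101 -0.9999]
```

View pics/w5.png

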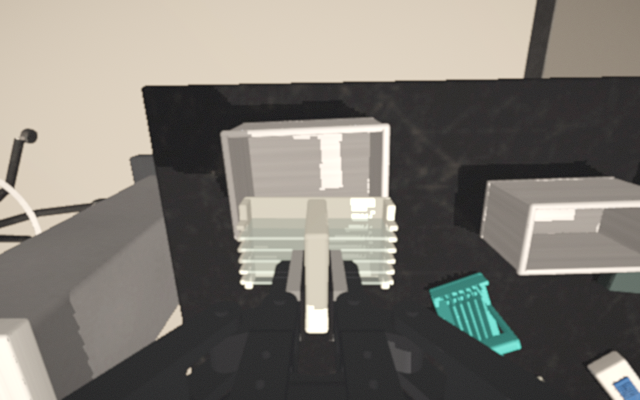

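Run:
```python
from h import *
w=grab("wrist");s=telemetry.state()
a,b=[onz(w,p,.062) for p in((222,132),(389,124))];m=(a+b)/2;d=b-a
print(a,b,np.linalg.norm(d),np.degrees(np.arctan2(d[1],d[0])),"centre",m[0],m[1]-.035)
# held bar top ends, far end px
zt=s["ee_pos"][2]-.0519+.05
print("bar far top",onz(w,(317,200),zt)-s["ee_pos"],"rack base-ish", onz(w,(245,199),zt-.022)-s["ee_pos"],onz(w,(390,199),zt-.022)-s["ee_pos"])
```

```text
[0.4034 0.3609 0.062 ] [0.5052 0.3638 0.062 ] 0.10183594393138637 1.6398407108872963 centre 0.45432510061385944 0.32736894439552244
bar far top [ 0.0003  0.0388 -0.0019] rack base-ish [-0.0326  0.0324 -0.0239] [ 0.0331  0.0313 -0.0239]
```

Run:
```python
from h import *
w=grab("wrist");s=telemetry.state();b=s["ee_pos"][2]-.0519
for row,h in((234,.05),(332,.05),(198,.0),(198,.01)): print(row,h,onz(w,(317,row),b+h)-s["ee_pos"])
for n in("top","scene"):
    f=grab(n)
    for r in pinpoint(n,"dish_large")[:2]: print(n,r["confidence"],onz(f,r["xy"],0))
    if n=="top": 
        cv2.imwrite("pics/t5.png",cv2.resize(f["frame"][200:280,160:260,::-1],None,fx=6,fy=6,interpolation=cv2.INTER_CUBIC))
```

```text
234 0.05 [ 0.0002  0.0244 -0.0019]
332 0.05 [-0.0007 -0.0233 -0.0019]
198 0.0 [ 0.      0.023  -0.0519]
198 0.01 [ 0.0001  0.0263 -0.0419]
top 0.5 [0.4566 0.3393 0.    ]
scene 0.56 [0.4445 0.3101 0.    ]
```

View pics/t5.png

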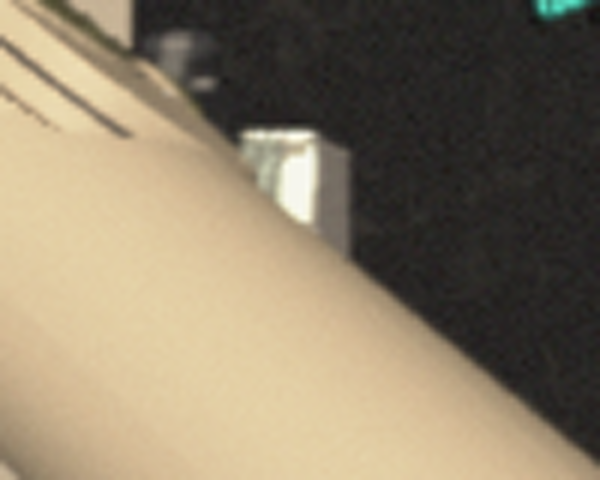

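```bash
python3 -m jog '[[[-0.003,0.012,0],[0.13,-0.09,0.44]],[[-0.003,0.012,-0.01],[0,0,0]],[[0,0,-0.017],[0,0,0]],[[0,0,0],[0,0,0]]]'
python3 - <<'E'
from h import *
s=telemetry.state();print(s["ee_pos"],yaw(s),s["q"],s["opening"],tool(s)[1][:,2])
w=grab("wrist");save(w,"w6.png")
for x,y in((.0485,.0335),(-.0485,.0335),(.05,-.035),(-.05,-.035)):
    print(proj(w,[(.4557+x,.3235+y,.062)]))
E
```

```text
t: 11.1
ee_pos: [0.4564, 0.3293, 0.1281]
ee_rot: [2.195, 2.245, 0.015]
ft_force: [-0.1, -1.2, -0.6]
opening: 0.0092
[0.4564 0.3293 0.1281] 1.3045115595369288 [ 0.0309  0.4438 -0.8999  1.7468  0.3835  1.1271 -0.9641] 0.009180758491510354 [ 0.0079  0.0058 -1.    ]
[[398.5084 186.3719]]
[[232.2449 183.216 ]]
[[390.5243 288.2929]]
[[235.7864 286.0474]]
```

View pics/w6.png

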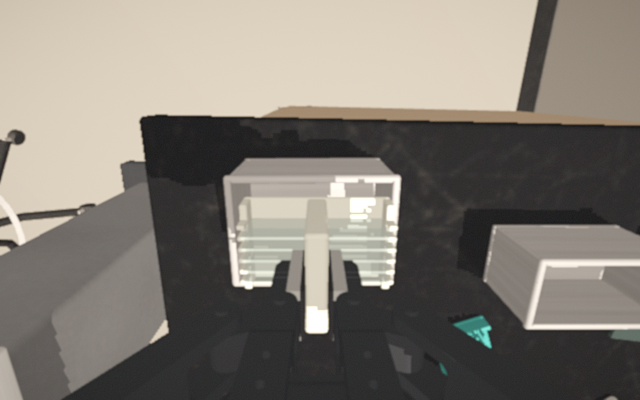

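Run:
```python
from h import *
w=grab("wrist");s=telemetry.state();print(s["ee_pos"],yaw(s),tool(s)[1][:,2])
a,b=[onz(w,p,.062) for p in((225,177),(401,178))];m=(a+b)/2;d=b-a
print(a,b,np.linalg.norm(d),np.degrees(np.arctan2(d[1],d[0])),"centre",m[0],m[1]-.035)
bz=s["ee_pos"][2]-.0519
print("rack far base", onz(w,(317,198),bz))
```

```text
[0.4569 0.3298 0.1297] 1.2966443795153746 [ 0.0091  0.007  -0.9999]
[0.4031 0.3609 0.062 ] [0.5056 0.3624 0.062 ] 0.10245304430913181 0.8053942440564222 centre 0.4543583114247386 0.32665661683584657
rack far base [0.4565 0.3541 0.0778]
```

```bash
python3 -m jog '[[[-0.003,-0.004,0],[-0.09,0.11,-0.05]],[[0,0,-0.012],[0,0,0]],[[0,0,-0.012],[0,0,0]],[[0,0,-0.012],[0,0,0]],[[0,0,-0.012],[0,0,0]]]'
python3 - <<'E'
from h import *
s=telemetry.state();print(s["ee_pos"],yaw(s),tool(s)[1][:,2],s["ft_force"])
E
```

```text
t: 11.7
ee_pos: [0.4554, 0.3259, 0.0895]
ee_rot: [2.202, 2.239, 0.001]
ft_force: [0.1, 1.2, -0.2]
opening: 0.0092
[0.4554 0.3259 0.0895] 0.957661748320689 [ 0.0016 -0.0003 -1.    ] [ 0.0916  1.2002 -0.2019]
```

```bash
python3 -m jog '[[[-0.001,0.001,-0.012],[0,0,0]],[[0,0,-0.012],[0,0,0]],[[0,0,-0.01],[0,0,0]],[[0,0,-0.006],[0,0,0]]]'
python3 - <<'E'
from h import *
s=telemetry.state();print(s["ee_pos"],yaw(s),tool(s)[1][:,2],s["ft_force"])
E
```

```text
t: 12.1
ee_pos: [0.4539, 0.3265, 0.0538]
ee_rot: [2.202, 2.239, -0.002]
ft_force: [-16.5, -13.1, 52.5]
opening: 0.0091
[0.4539 0.3265 0.0538] 0.9586724913008637 [-0.0001 -0.0015 -1.    ] [-16.4686 -13.1082  52.5386]
```

```bash
python3 -m jog '[[[0,0,0.001],[0,0,0]]]'; python3 -m jog '[[[0,0,0],[0,0,0]],[[0,0,0],[0,0,0]],[[0,0,0],[0,0,0]],[[0,0,0.015],[0,0,0]],[[0,0,0.03],[0,0,0]],[[0,0,0.04],[0,0,0]],[[0,0,0.04],[0,0,0]],[[0,0,0.04],[0,0,0]],[[0,0,0],[0,0,0]]]' 0.4
python3 - <<'E'
from h import *
s=telemetry.state();print(s["ee_pos"],yaw(s),s["q"],tool(s)[1][:,2],s["ft_force"])
w=grab("wrist");save(w,"w7.png")
E
```

```text
t: 12.2
ee_pos: [0.4539, 0.3268, 0.0546]
ee_rot: [2.202, 2.24, -0.002]
ft_force: [-0.0, -0.5, -0.9]
opening: 0.0091
t: 13.1
ee_pos: [0.4528, 0.3273, 0.195]
ee_rot: [2.2, 2.242, 0.0]
ft_force: [-0.4, 0.4, 0.8]
opening: 0.0258
[0.4528 0.3273 0.195 ] 1.0719204296334204 [ 0.0677  0.3705 -0.9389  1.6787  0.3129  1.2525 -0.9195] [ 0.0002 -0.0001 -1.    ] [-0.4252  0.4097  0.8214]
```

View pics/w7.png

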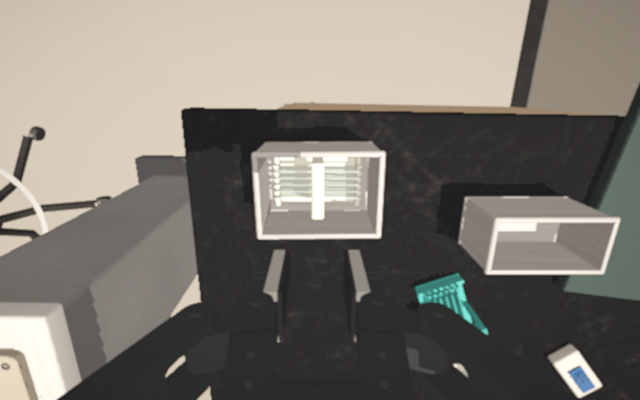

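The rack stands centred in the large dish. The rim corners are (253,152), (385,152), (382,238) and (258,239). That is 12 pictures viewed, so I'll rely on numbers from here.

Run:
```python
from h import *
w=grab("wrist")
for n,c in dict(L=[(253,152),(385,152),(382,238),(258,239)],S=[(484,220),(617,218),(605,272),(488,274)]).items():
    P=np.array([onz(w,p,.062) for p in c])[:,:2];e=P-np.roll(P,-1,0)
    print(n,P.round(4).tolist(),P.mean(0),np.linalg.norm(e,axis=1),np.degrees(np.arctan2(e[:,1],e[:,0])))
for t in("dish_large","dish_small"):
  for r in outline_of("wrist",t)[:2]: print(t,r["confidence"],np.round(r["xy"]),*rect(w,r,.062))
  for r in pinpoint("wrist",t)[:2]: print("  pp",r["confidence"],r["xy"],onz(w,r["xy"],0))
```

```text
L [[0.4032, 0.3606], [0.5034, 0.3624], [0.5068, 0.291], [0.4043, 0.2883]] [0.4544 0.3256] [0.1003 0.0715 0.1026 0.0724] [-178.9813   92.712     1.5446  -89.1228]
S [[0.5883, 0.3085], [0.6956, 0.3121], [0.7002, 0.2627], [0.6004, 0.2589]] [0.6461 0.2856] [0.1074 0.0497 0.0998 0.051 ] [-178.0406   95.2943    2.1532  -76.2381]
dish_large 0.7 [327. 203.] [0.4545 0.3299] [0.1038 0.0814] 1.0399171
dish_small 0.7 [538. 237.] [0.6366 0.2947] [0.1311 0.0702] 1.0291001
  pp 0.64 [513.2, 221.9] [0.6518 0.2829 0.    ]
```

```bash
python3 -m jog '[[[0,-0.03,0.01],[0,0,0]],[[0,-0.05,0.01],[0,0,-0.13]],[[0,-0.0575,0],[0,0,-0.15]],[[0,-0.0575,0],[0,0,-0.15]],[[0,-0.0575,0],[0,0,-0.15]],[[0,-0.0575,0],[0,0,-0.15]],[[0,-0.0575,0],[0,0,-0.15]],[[0,-0.0575,0],[0,0,-0.15]]]' 0 40;  python3 -m jog '[[[0,-0.0575,0],[0,0,-0.15]],[[0,-0.0575,0],[0,0,-0.15]],[[0,-0.0575,0],[0,0,-0.15]],[[0,-0.0575,0],[0,0,0]],[[0,-0.0575,0],[0,0,0]],[[0,-0.045,0],[0,0,0]],[[0,0,0],[0,0,0]],[[0,0,0],[0,0,0]]]'
python3 - <<'E'
from h import *
s=telemetry.state();print(s["ee_pos"],yaw(s),s["q"],tool(s)[1][:,2],s["ft_force"])
w=grab("wrist");save(w,"w8.png")
for t in("lid_large","lid_small","cassette","vial"):
  for r in outline_of("wrist",t)[:2]: print(t,r["confidence"],np.round(r["xy"]),*rect(w,r,.009))
  for r in pinpoint("wrist",t)[:2]: print("  pp",r["confidence"],r["xy"],onz(w,r["xy"],0))
# grip: dark pixels within lid box
r=outline_of("wrist","lid_large")[0];m=r["pixels"];ys,xs=np.nonzero(m);print(xs.min(),xs.max(),ys.min(),ys.max())
h=cv2.convexHull(np.c_[xs,ys].astype(np.int32));k=np.zeros(m.shape,np.uint8);cv2.fillConvexPoly(k,h,1)
g=w["frame"].max(2);d=(cv2.erode(k,np.ones((7,7)))>0)&(g<80);yy,xx=np.nonzero(d);print(len(xx),xx.min(),xx.max(),yy.min(),yy.max(),xx.mean(),yy.mean())
E
```

```text
t: 14.2
ee_pos: [0.444, -0.0208, 0.1996]
ee_rot: [-2.272, -2.151, 0.02]
ft_force: [0.3, 0.4, -0.1]
opening: 0.0425
t: 15.0
ee_pos: [0.4367, -0.304, 0.1929]
ee_rot: [-2.315, -2.09, 0.027]
ft_force: [0.1, 0.5, 0.3]
opening: 0.0427
[ 0.4367 -0.304   0.1929] -5.85484005877097 [ 0.967   0.2306 -0.5105  1.7439  0.1272  1.2256  0.3192] [-0.0278  0.0053 -0.9996] [0.139  0.481  0.3301]
lid_large 0.67 [350. 132.] [ 0.4638 -0.2629] [0.0797 0.1101] 174.4896
  pp 0.75 [348.4, 131.8] [ 0.4651 -0.2631  0.    ]
cassette 0.94 [468.  40.] [ 0.5673 -0.1982] [0.0294 0.0405] 107.201675
  pp 0.63 [463.4, 42.1] [ 0.5675 -0.1979  0.    ]
285 412 86 176
500 342 354 115 154 348.002 134.304
```

```bash
python3 -m jog '[[[0.012,0.017,-0.01],[-0.07,-0.35,0.07]],[[0.012,0.017,-0.025],[0,0,0]],[[0.01,0.017,-0.025],[0,0,0]],[[0,0,-0.025],[0,0,0]],[[0,0,-0.02],[0,0,0]],[[0,0,0],[0,0,0]],[[0,0,0],[0,0,0]]]'
python3 - <<'E'
from h import *
s=telemetry.state();print(s["ee_pos"],yaw(s),s["q"],tool(s)[1][:,2],s["ft_force"])
w=grab("wrist");save(w,"w9.png")
for t in("lid_large",):
  for r in outline_of("wrist",t)[:2]: print(t,r["confidence"],np.round(r["xy"]),*rect(w,r,.009))
  for r in pinpoint("wrist",t)[:2]: print("  pp",r["confidence"],r["xy"],onz(w,r["xy"],0))
E
```

```text
t: 16.2
ee_pos: [0.4662, -0.2608, 0.1094]
ee_rot: [2.318, 2.109, 0.002]
ft_force: [0.1, 0.9, -0.2]
opening: 0.0426
[ 0.4662 -0.2608  0.1094] -5.395744551868035 [ 0.8884  0.3091 -0.5323  1.8483  0.1845  1.025   0.1874] [ 0.0059 -0.005  -1.    ] [ 0.0981  0.8721 -0.2243]
lid_large 0.82 [314. 204.] [ 0.4636 -0.2632] [0.0813 0.1105] 174.48148
  pp 0.67 [313.9, 205.9] [ 0.4648 -0.2619  0.    ]
```

```bash
python3 -m jog '[[[-0.0028,-0.0025,-0.012],[0.06,0.07,0]],[[0,0,-0.0125],[0,0,0]],[[0,0,-0.0125],[0,0,0]],[[0,0,-0.0125],[0,0,0]],[[0,0,-0.0125],[0,0,0]],[[0,0,-0.0125],[0,0,0]]]'
python3 - <<'E'
from h import *
s=telemetry.state();print(s["ee_pos"],yaw(s),tool(s)[1][:,2],s["ft_force"])
E
```

```text
t: 16.95
ee_pos: [0.4646, -0.2646, 0.0474]
ee_rot: [2.322, 2.109, 0.001]
ft_force: [0.2, 0.3, 0.8]
opening: 0.0425
[ 0.4646 -0.2646  0.0474] -5.492884750835565 [ 0.0034 -0.0029 -1.    ] [0.1949 0.2627 0.7677]
```

```bash
python3 -m jog '[[[-0.0005,0.0015,-0.008],[0,0,0]],[[0,0,-0.006],[0,0,0]],[[0,0,0],[0,0,0]]]';python3 -m jog '[[[0,0,0],[0,0,0]],[[0,0,0],[0,0,0]],[[0,0,0],[0,0,0]],[[0,0,0],[0,0,0]],[[0,0,0],[0,0,0]]]' 1 45
python3 - <<'E'
from h import *
s=telemetry.state();print(s["ee_pos"],yaw(s),tool(s)[1][:,2],s["ft_force"])
E
```

```text
t: 17.25
ee_pos: [0.4632, -0.2625, 0.0331]
ee_rot: [2.324, 2.112, 0.0]
ft_force: [-0.2, -0.8, 0.6]
opening: 0.0428
t: 17.75
ee_pos: [0.4638, -0.2628, 0.0342]
ee_rot: [2.323, 2.111, 0.001]
ft_force: [0.1, -0.3, -1.6]
opening: 0.0113
[ 0.4638 -0.2628  0.0342] -5.473251488332316 [ 0.0024 -0.002  -1.    ] [ 0.1142 -0.3118 -1.5966]
```

```bash
python3 -m jog '[[[0,0,0.015],[0,0,0]],[[0,0,0.03],[0,0,0]],[[0,0,0.04],[0,0,0]],[[0,0,0.04],[0,0,0]],[[0,0,0.04],[0,0,0]],[[0,0.02,0.04],[0,0,0]],[[0,0.04,0.01],[0,0,0.1]],[[0,0.05,0],[0,0,0.1]],[[0,0.05,0],[0,0,0.1]]]'; python3 -m jog '[[[0,0.05,0],[0,0,0.1]],[[0,0.05,0],[0,0,0.1]],[[0,0.05,0],[0,0,0.1]],[[0,0.05,0],[0,0,0.1]],[[0,0.05,0],[0,0,0.1]],[[0,0.05,0],[0,0,0.1]],[[0,0.05,0],[0,0,0.1]],[[0,0.05,0],[0,0,0.1]],[[0,0.05,0],[0,0,0.1]],[[0,0,0],[0,0,0]]]';  python3 - <<'E'
from h import *
s=telemetry.state();print(s["ee_pos"],yaw(s),tool(s)[1][:,2],s["ft_force"],s["opening"])
E
```

```text
t: 18.65
ee_pos: [0.4618, -0.1347, 0.2201]
ee_rot: [2.302, 2.128, 0.003]
ft_force: [0.5, -0.5, -1.5]
opening: 0.011
t: 19.65
ee_pos: [0.4567, 0.2464, 0.2306]
ee_rot: [2.204, 2.213, 0.012]
ft_force: [-1.7, 0.3, -1.5]
opening: 0.0109
[0.4567 0.2464 0.2306] 0.2535867269019135 [ 0.0182 -0.0075 -0.9998] [-1.6858  0.2697 -1.4528] 0.01094548432417537
```

```bash
python3 -m jog '[[[0,0.034,0],[0.09,0.23,0.2]],[[-0.002,0.034,-0.02],[0,0,0]],[[0,0.03,-0.025],[0,0,0]],[[0,0,-0.025],[0,0,0]],[[0,0,-0.025],[0,0,0]],[[0,0,-0.02],[0,0,0]],[[0,0,0],[0,0,0]],[[0,0,0],[0,0,0]]]';  python3 - <<'E'
from h import *
s=telemetry.state();print(s["ee_pos"],yaw(s),tool(s)[1][:,2],s["ft_force"],s["opening"])
w=grab("wrist");save(w,"w10.png")
for t in("lid_large",):
  for r in outline_of("wrist",t)[:2]: print(t,r["confidence"],np.round(r["xy"]),*rect(w,r,s["ee_pos"][2]-.0342+.009))
c=[(.4544+a*.05,.326+b*.035,.062) for a,b in((-1,1),(1,1),(1,-1),(-1,-1))];print(proj(w,c))
E
```

```text
t: 20.45
ee_pos: [0.4557, 0.3267, 0.1411]
ee_rot: [2.196, 2.241, 0.003]
ft_force: [-0.1, 0.2, -0.9]
opening: 0.0111
[0.4557 0.3267 0.1411] 1.1795973355252014 [ 0.0041 -0.0018 -1.    ] [-0.1236  0.1661 -0.8839] 0.011066474318595676
lid_large 0.71 [317. 235.] [0.4554 0.3261] [0.1108 0.0814] 1.0619249
[[233.544  166.4357]
 [396.6402 169.428 ]
 [386.8451 270.071 ]
 [239.541  267.8294]]
```

View pics/w10.png

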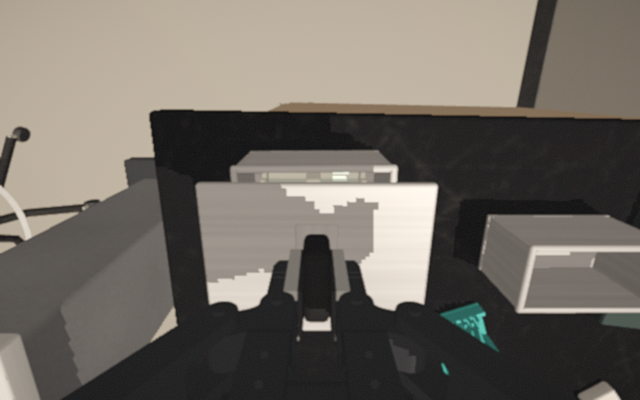

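The lid sits centred over the large dish, whose far rim corners (231,167) and (398,166) match the prediction.

```bash
python3 -m jog '[[[-0.001,0,-0.012],[0.02,0.05,0]],[[0,0,-0.0125],[0,0,0]],[[0,0,-0.0125],[0,0,0]],[[0,0,-0.0125],[0,0,0]],[[0,0,-0.004],[0,0,0]]]'
python3 - <<'E'
from h import *
s=telemetry.state();print(s["ee_pos"],yaw(s),tool(s)[1][:,2],s["ft_force"],s["opening"])
E
```

```text
t: 21.05
ee_pos: [0.4561, 0.3265, 0.0968]
ee_rot: [2.199, 2.241, 0.005]
ft_force: [0.4, 0.1, -1.6]
opening: 0.0111
[0.4561 0.3265 0.0968] 1.079914348068918 [ 0.0032  0.0011 -1.    ] [ 0.4062  0.1323 -1.5842] 0.011085864574516279
```

```bash
python3 -m jog '[[[-0.002,0,-0.004],[0,0.04,0]],[[0,0,-0.003],[0,0,0]],[[0,0,0],[0,0,0]]]'
python3 - <<'E'
from h import *
s=telemetry.state();print(s["ee_pos"],yaw(s),tool(s)[1][:,2],s["ft_force"],s["opening"])
E
```

```text
t: 21.35
ee_pos: [0.454, 0.3268, 0.0921]
ee_rot: [-2.2, -2.243, 0.001]
ft_force: [0.1, 1.5, -0.6]
opening: 0.0112
[0.454  0.3268 0.0921] 1.1095605840523741 [-0.0008 -0.0003 -1.    ] [ 0.1129  1.5276 -0.5977] 0.011214738444134323
```

```bash
python3 -m jog '[[[0,0,-0.0005],[0,0,0]],[[0,0,0],[0,0,0]],[[0,0,0],[0,0,0]],[[0,0,0.015],[0,0,0]],[[0,0,0.03],[0,0,0]],[[0,0,0.04],[0,0,0]],[[0,0,0.04],[0,0,0]],[[0,0,0.01],[0,0,0]]]' 0;  python3 - <<'E'
from h import *
s=telemetry.state();print(s["ee_pos"],yaw(s),tool(s)[1][:,2],s["ft_force"],s["opening"])
w=grab("wrist");save(w,"w11.png")
for r in outline_of("wrist","lid_large")[:2]: print(r["confidence"],np.round(r["xy"]),*rect(w,r,.067))
E
```

```text
t: 22.15
ee_pos: [0.4528, 0.3272, 0.2056]
ee_rot: [-2.197, -2.243, 0.002]
ft_force: [0.3, 0.2, 1.0]
opening: 0.0422
[0.4528 0.3272 0.2056] 1.1972175256064865 [-0.0023  0.0005 -1.    ] [0.265  0.176  1.0309] 0.04221450507762953
0.66 [319. 191.] [0.4541 0.3265] [0.1106 0.0817] 1.1644157
```

```bash
python3 -m jog '[[[0.02,-0.025,0],[0,0,0]],[[0.034,-0.042,0],[0,0,0]],[[0.034,-0.042,0],[0,0,0]],[[0.034,-0.042,0],[0,0,0]],[[0.034,-0.042,0],[0,0,0]],[[0.034,-0.042,0],[0,0,0]],[[0.034,-0.042,0],[0,0,0]],[[0.014,-0.017,0],[0,0,0]],[[0,0,0],[0,0,0]],[[0,0,0],[0,0,0]]]';  python3 - <<'E'
from h import *
s=telemetry.state();print(s["ee_pos"],yaw(s),s["q"],tool(s)[1][:,2],s["opening"])
w=grab("wrist");save(w,"w12.png")
for t in("rack_small","dish_small"):
  for r in outline_of("wrist",t)[:2]: print(t,r["confidence"],np.round(r["xy"]),*rect(w,r,.02))
  for r in pinpoint("wrist",t)[:2]: print("  pp",r["confidence"],r["xy"],onz(w,r["xy"],0))
E
```

```text
t: 23.25
ee_pos: [0.6422, 0.0799, 0.1914]
ee_rot: [-2.186, -2.243, 0.025]
ft_force: [-0.2, 0.8, -1.3]
opening: 0.0426
[0.6422 0.0799 0.1914] 1.4832277618731156 [ 0.3903  0.5666 -0.8352  1.4257  0.4175  1.3522 -0.4379] [-0.018  -0.0044 -0.9998] 0.042633249393670136
rack_small 0.85 [325. 168.] [0.6444 0.0874] [0.0793 0.0416] 1.6138192
  pp 0.85 [326.4, 165.6] [0.6478 0.0907 0.    ]
```

```bash
python3 -m jog '[[[0.004,0.012,-0.018],[0.05,-0.22,0]],[[0,0,-0.025],[0,0,0]],[[0,0,-0.012],[0,0,0]],[[0,0,0],[0,0,0]],[[0,0,0],[0,0,0]]]';  python3 - <<'E'
from h import *
s=telemetry.state();print(s["ee_pos"],yaw(s),tool(s)[1][:,2],s["opening"])
w=grab("wrist");save(w,"w13.png");cv2.imwrite("pics/w13c.png",cv2.resize(w["frame"][130:280,200:440,::-1],None,fx=3,fy=3,interpolation=cv2.INTER_CUBIC))
for t in("rack_small",):
  for r in outline_of("wrist",t)[:2]: print(t,r["confidence"],np.round(r["xy"]),*rect(w,r,.02))
  for r in pinpoint("wrist",t)[:2]: print("  pp",r["confidence"],r["xy"],onz(w,r["xy"],0))
E
```

```text
t: 24.0
ee_pos: [0.6447, 0.0948, 0.1502]
ee_rot: [2.181, 2.255, 0.006]
ft_force: [-1.1, 0.1, 0.5]
opening: 0.0425
[0.6447 0.0948 0.1502] 1.9010877807962505 [ 0.0057 -0.0002 -1.    ] 0.04254601520402013
rack_small 0.89 [317. 198.] [0.6446 0.0853] [0.0475 0.0802] 178.48529
  pp 0.58 [315.4, 194.0] [0.6447 0.0905 0.    ]
```

View pics/w13c.png

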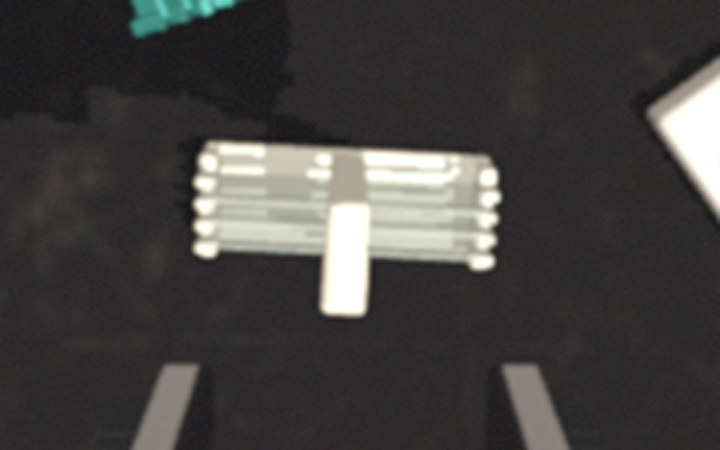

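Run:
```python
from h import *
w=grab("wrist");q=lambda c:(200+c[0]/3,130+c[1]/3)
s=telemetry.state();print(s["ee_pos"],yaw(s))
B=[onz(w,q(c),.05) for c in((350,205),(345,315))];print(B,np.mean(B,0))
a,b=[onz(w,q(c),.0) for c in((207,142),(490,156))];d=b-a;print(a,b,np.linalg.norm(d),np.degrees(np.arctan2(d[1],d[0])))
```

```text
[0.6451 0.0944 0.1504] 1.8587492570194868
[array([0.6454, 0.1025, 0.05  ]), array([0.6451, 0.0746, 0.05  ])] [0.6453 0.0885 0.05  ]
[0.6059 0.1037 0.    ] [0.6852 0.102  0.    ] 0.07935351995133628 -1.200647904376294
```

```bash
python3 -m jog '[[[0,-0.0075,-0.006],[0,0.07,-0.66]],[[0,0,-0.0145],[0,0,0]],[[0,0,-0.0145],[0,0,0]],[[0,0,-0.0145],[0,0,0]],[[0,0,-0.0145],[0,0,0]],[[0,0,-0.0145],[0,0,0]],[[0,0,-0.0145],[0,0,0]]]';  python3 - <<'E'
from h import *
s=telemetry.state();print(s["ee_pos"],yaw(s),tool(s)[1][:,2],s["opening"])
E
```

```text
t: 24.9
ee_pos: [0.6458, 0.0891, 0.0725]
ee_rot: [2.239, 2.2, 0.005]
ft_force: [-0.6, -0.0, -0.8]
opening: 0.0425
[0.6458 0.0891 0.0725] -1.0241108103645278 [ 0.0041  0.0004 -1.    ] 0.04253615915651489
```

```bash
python3 -m jog '[[[-0.0006,-0.0006,-0.012],[0,0.04,0]],[[0,0,-0.01],[0,0,0]],[[0,0,-0.002],[0,0,0]],[[0,0,0],[0,0,0]]]'; python3 -m jog '[[[0,0,0],[0,0,0]],[[0,0,0],[0,0,0]],[[0,0,0],[0,0,0]],[[0,0,0],[0,0,0]],[[0,0,0],[0,0,0]]]' 1 35;  python3 - <<'E'
from h import *
s=telemetry.state();print(s["ee_pos"],yaw(s),tool(s)[1][:,2],s["opening"])
E
```

```text
t: 25.3
ee_pos: [0.6442, 0.0885, 0.049]
ee_rot: [-2.239, -2.201, 0.003]
ft_force: [0.7, -0.3, 0.6]
opening: 0.0429
t: 25.8
ee_pos: [0.6456, 0.0888, 0.0513]
ee_rot: [2.24, 2.202, 0.002]
ft_force: [0.1, 0.5, -0.8]
opening: 0.0091
[0.6456 0.0888 0.0513] -1.0011891706235696 [ 0.0012  0.0006 -1.    ] 0.00908046686521828
```

```bash
python3 -m jog '[[[0,0,0.015],[0,0,0]],[[0,0,0.03],[0,0,0]],[[0,0,0.04],[0,0,0]],[[0,0,0.04],[0,0,0]],[[0,0,0.04],[0,0,0]],[[0,0.03,0.03],[0,0,0]],[[0,0.04,0],[0,0,0]],[[0,0.04,0],[0,0,0]],[[0,0,0],[0,0,0]],[[0,0,0],[0,0,0]]]';  python3 - <<'E'
from h import *
s=telemetry.state();print(s["ee_pos"],yaw(s),tool(s)[1][:,2],s["opening"])
w=grab("wrist");save(w,"w14.png")
for r in outline_of("wrist","dish_small")[:2]:
    m=r["pixels"].astype(np.uint8);c=max(cv2.findContours(m,0,2)[0],key=cv2.contourArea)
    print(r["confidence"],np.round(r["xy"]),*rect(w,r,.062),cv2.approxPolyDP(c,4,True)[:,0].tolist())
for r in pinpoint("wrist","dish_small")[:2]: print("  pp",r["confidence"],r["xy"],onz(w,r["xy"],0))
for r in pinpoint("wrist","rack_small")[:2]: print("  pp",r["confidence"],r["xy"],onz(w,r["xy"],s["ee_pos"][2]-.05)-s["ee_pos"])
E
```

```text
t: 26.8
ee_pos: [0.6434, 0.1792, 0.222]
ee_rot: [2.241, 2.2, 0.006]
ft_force: [0.2, -0.9, -0.4]
opening: 0.009
[0.6434 0.1792 0.222 ] -1.06080585515051 [ 0.0036  0.0022 -1.    ] 0.008990085677974808
0.73 [322.  54.] [0.65   0.2862] [0.1026 0.0527] 1.0591779 [[388, 15], [254, 19], [260, 90], [385, 86]]
  pp 0.94 [317.4, 60.9] [0.6471 0.2858 0.    ]
  pp 0.91 [316.0, 236.6] [-0.0002  0.0018 -0.05  ]
```

```bash
python3 -m jog '[[[0.002,0.04,0],[-0.02,0.04,0.23]],[[0.003,0.046,0],[0,0,0.23]],[[0.003,0.045,-0.02],[0,0,0]],[[0,0,-0.025],[0,0,0]],[[0,0,-0.025],[0,0,0]],[[0,0,-0.025],[0,0,0]],[[0,0,-0.015],[0,0,0]],[[0,0,0],[0,0,0]],[[0,0,0],[0,0,0]]]';  python3 - <<'E'
from h import *
s=telemetry.state();print(s["ee_pos"],yaw(s),tool(s)[1][:,2],s["opening"])
w=grab("wrist");save(w,"w15.png")
for r in outline_of("wrist","dish_small")[:2]:
    m=r["pixels"].astype(np.uint8);c=max(cv2.findContours(m,0,2)[0],key=cv2.contourArea)
    print(r["confidence"],np.round(r["xy"]),*rect(w,r,.062),cv2.approxPolyDP(c,4,True)[:,0].tolist())
print(proj(w,[(.65+a*.05,.286+b*.025,.062) for a,b in((-1,1),(1,1),(1,-1),(-1,-1))]))
cv2.imwrite("pics/w15c.png",cv2.resize(w["frame"][130:330,190:450,::-1],None,fx=3,fy=3,interpolation=cv2.INTER_CUBIC))
E
```

```text
t: 27.9
ee_pos: [0.6534, 0.2755, 0.1294]
ee_rot: [2.217, 2.223, -0.006]
ft_force: [0.8, -0.2, 0.1]
opening: 0.0094
[0.6534 0.2755 0.1294] 0.15983574916873672 [-0.0011 -0.0042 -1.    ] 0.009351759060643484
0.88 [310. 183.] [0.6491 0.2945] [0.1051 0.0592] 6.1287313 [[398, 170], [378, 151], [246, 154], [222, 171], [231, 248], [237, 249], [239, 226], [252, 214], [386, 214], [394, 225]]
0.54 [ 86. 127.] [0.5234 0.3293] [0.0348 0.0679] 91.27336 [[40, 74], [71, 196], [121, 176], [103, 79]]
[[224.7642 169.9909]
 [397.6716 170.3485]
 [391.3627 248.4229]
 [231.5336 248.0851]]
```

View pics/w15c.png

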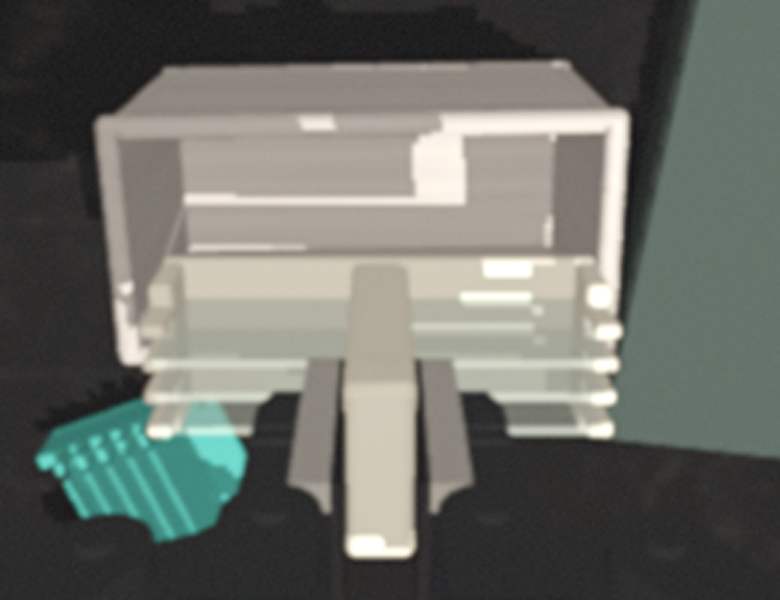

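Run:
```python
from h import *
w=grab("wrist");q=lambda c:(190+c[0]/3,130+c[1]/3);s=telemetry.state();p=s["ee_pos"];print(p,yaw(s))
for c,z in(((382,388),-.0005),((379,552),-.0005),((380,262),-.0505),((175,258),-.0505),((592,260),-.0505)): print(onz(w,q(c),p[2]+z)-p)
for c in((96,118),(628,111),(120,364)): print(onz(w,q(c),.062))
```

```text
[0.6535 0.276  0.1301] 0.18558222631394053
[ 0.0001  0.0138 -0.0005]
[-0.0002 -0.0127 -0.0005]
[-0.0001  0.0127 -0.0505]
[-0.0377  0.0134 -0.0505]
[ 0.0388  0.0131 -0.0505]
[0.5985 0.3115 0.062 ]
[0.7011 0.3131 0.062 ]
[0.5989 0.2588 0.062 ]
```

```bash
python3 -m jog '[[[-0.0046,0.0125,0],[0.05,0,0.18]],[[0,0,0],[0,0,0]],[[0,0,-0.006],[0,0,0]],[[0,0,-0.01],[0,0,0]]]';  python3 - <<'E'
from h import *
s=telemetry.state();print(s["ee_pos"],yaw(s),tool(s)[1][:,2],s["opening"])
E
```

```text
t: 28.45
ee_pos: [0.6504, 0.2883, 0.1202]
ee_rot: [2.199, 2.242, 0.008]
ft_force: [0.2, -0.3, -0.8]
opening: 0.0092
[0.6504 0.2883 0.1202] 1.1135263742999815 [ 0.0045  0.0031 -1.    ] 0.009204468373894156
```

```bash
python3 -m jog '[[[-0.0006,-0.0028,-0.006],[-0.03,0.05,0]],[[0,0,-0.012],[0,0,0]],[[0,0,-0.012],[0,0,0]],[[0,0,-0.012],[0,0,0]],[[0,0,-0.012],[0,0,0]]]';  python3 - <<'E'
from h import *
s=telemetry.state();print(s["ee_pos"],yaw(s),tool(s)[1][:,2],s["ft_force"])
E
```

```text
t: 28.95
ee_pos: [0.6496, 0.285, 0.0719]
ee_rot: [-2.2, -2.242, 0.002]
ft_force: [0.1, 0.3, -1.1]
opening: 0.0097
[0.6496 0.285  0.0719] 1.0822548606716265 [-0.0012 -0.0007 -1.    ] [ 0.1214  0.3172 -1.0694]
```

```bash
python3 -m jog '[[[0,0.001,-0.009],[0,0,0]],[[0,0,-0.005],[0,0,0]],[[0,0,-0.003],[0,0,0]],[[0,0,-0.001],[0,0,0]]]';  python3 - <<'E'
from h import *
s=telemetry.state();print(s["ee_pos"],yaw(s),tool(s)[1][:,2],s["ft_force"])
E
```

```text
t: 29.35
ee_pos: [0.6488, 0.2854, 0.054]
ee_rot: [-2.199, -2.241, 0.006]
ft_force: [-0.6, -0.1, 0.6]
opening: 0.0089
[0.6488 0.2854 0.054 ] 1.0910660040519518 [-0.0037 -0.0016 -1.    ] [-0.6167 -0.0972  0.5754]
```

Near the floor, I'll take 1 mm steps until contact shows in the force.

```bash
python3 -m jog '[[[0.001,0,-0.0015],[0,-0.04,0]]]'; python3 -m jog '[[[0,0,-0.0015],[0,0,0]]]'
```

```text
t: 29.45
ee_pos: [0.6495, 0.2858, 0.0538]
ee_rot: [2.2, 2.242, -0.002]
ft_force: [-7.1, -2.4, 13.2]
opening: 0.0093
t: 29.55
ee_pos: [0.6497, 0.286, 0.0538]
ee_rot: [2.199, 2.242, -0.001]
ft_force: [-3.0, -3.1, 6.2]
opening: 0.009
```

```bash
python3 -m jog '[[[0,0,0],[0,0,0]],[[0,0,0],[0,0,0]],[[0,0,0],[0,0,0]],[[0,0,0.015],[0,0,0]],[[0,0,0.03],[0,0,0]],[[0,0,0.04],[0,0,0]],[[0,0,0.04],[0,0,0]],[[0,0,0.04],[0,0,0]],[[0,0,0],[0,0,0]]]' 0.4
python3 - <<'E'
from h import *
s=telemetry.state();print(s["ee_pos"],yaw(s),tool(s)[1][:,2],s["ft_force"])
w=grab("wrist");save(w,"w16.png")
for t in("dish_small","rack_small"):
  for r in outline_of("wrist",t)[:1]:
    m=r["pixels"].astype(np.uint8);c=max(cv2.findContours(m,0,2)[0],key=cv2.contourArea)
    print(r["confidence"],np.round(r["xy"]),*rect(w,r,.062 if t[0]=="d" else .025),cv2.approxPolyDP(c,4,True)[:,0].tolist())
  for r in pinpoint("wrist",t)[:2]: print("  pp",r["confidence"],r["xy"],onz(w,r["xy"],0.003))
E
```

```text
t: 30.45
ee_pos: [0.6494, 0.2865, 0.1958]
ee_rot: [2.199, 2.242, 0.004]
ft_force: [-0.1, -0.2, 0.8]
opening: 0.0255
[0.6494 0.2865 0.1958] 1.1327741344161006 [ 0.0026  0.0009 -1.    ] [-0.0785 -0.2418  0.752 ]
0.83 [321. 198.] [0.6499 0.291 ] [0.1023 0.0605] 1.014488 [[252, 165], [257, 224], [379, 222], [381, 165], [368, 152], [265, 152]]
  pp 0.72 [313.0, 178.5] [0.6464 0.285  0.003 ]
0.68 [320. 183.] [0.6498 0.2813] [0.0787 0.0377] 2.1083186 [[360, 172], [275, 169], [274, 193], [309, 192], [311, 206], [319, 208], [325, 191], [358, 194]]
  pp 0.96 [317.3, 177.3] [0.6506 0.2863 0.003 ]
```

```bash
python3 -m jog '[[[-0.015,-0.025,0],[0,0,-0.3]],[[-0.03,-0.05,0],[0,0,-0.4]],[[-0.03,-0.05,0],[0,0,-0.4]],[[-0.03,-0.05,0],[0,0,-0.4]],[[-0.03,-0.05,0],[0,0,-0.4]],[[-0.03,-0.05,0],[0,0,-0.4]],[[-0.03,-0.05,0],[0,0,-0.4]],[[-0.03,-0.05,0],[0,0,-0.4]],[[-0.03,-0.05,0],[0,0,-0.4]],[[-0.015,-0.02,0],[0,0,0]]]' 0 45; python3 -m jog '[[[0,0,0],[0,0,0]],[[0,0,0],[0,0,0]]]'
python3 - <<'E'
from h import *
s=telemetry.state();print(s["ee_pos"],yaw(s),tool(s)[1][:,2],s["opening"])
w=grab("wrist");save(w,"w17.png")
for t in("lid_small",):
  for r in outline_of("wrist",t)[:2]: print(t,r["confidence"],np.round(r["xy"]),*rect(w,r,.009))
  for r in pinpoint("wrist",t)[:2]: print("  pp",r["confidence"],r["xy"],onz(w,r["xy"],0))
E
```

```text
t: 31.7
ee_pos: [0.4146, -0.0819, 0.1756]
ee_rot: [-2.488, -1.888, 0.027]
ft_force: [0.5, 0.1, -0.4]
opening: 0.043
t: 31.9
ee_pos: [0.4122, -0.0849, 0.1745]
ee_rot: [-2.493, -1.879, 0.031]
ft_force: [-0.3, 0.1, -0.6]
opening: 0.0427
[ 0.4122 -0.0849  0.1745] -15.99799380798655 [-0.0274  0.0034 -0.9996] 0.04268279394397189
lid_small 0.78 [336. 160.] [ 0.431  -0.0704] [0.062  0.1108] 165.36636
lid_small 0.33 [531. 130.] [ 0.5919 -0.0881] [0.0293 0.0512] 148.79958
```

```bash
python3 -m jog '[[[0.012,0.01,0],[-0.04,-0.34,0.3]],[[0.011,0.009,-0.01],[0,0,0]],[[0,0,-0.025],[0,0,0]],[[0,0,-0.025],[0,0,0]],[[0,0,-0.015],[0,0,0]],[[0,0,0],[0,0,0]],[[0,0,0],[0,0,0]]]'
python3 - <<'E'
from h import *
s=telemetry.state();print(s["ee_pos"],yaw(s),s["q"],tool(s)[1][:,2],s["ft_force"])
w=grab("wrist");save(w,"w18.png")
for t in("lid_small",):
  for r in outline_of("wrist",t)[:2]: print(t,r["confidence"],np.round(r["xy"]),*rect(w,r,.009))
  for r in pinpoint("wrist",t)[:2]: print("  pp",r["confidence"],r["xy"],onz(w,r["xy"],0))
E
```

```text
t: 32.75
ee_pos: [0.4383, -0.058, 0.1137]
ee_rot: [2.461, 1.947, 0.02]
ft_force: [0.3, -0.4, -0.8]
opening: 0.0427
[ 0.4383 -0.058   0.1137] -13.2977031521595 [ 0.8503  0.1352 -0.8473  2.057   0.1149  0.9862 -0.2869] [ 0.0117  0.0054 -0.9999] [ 0.3002 -0.3584 -0.8231]
lid_small 0.62 [309. 221.] [ 0.431  -0.0699] [0.0615 0.1103] 165.40193
  pp 0.59 [307.8, 221.8] [ 0.4298 -0.0703  0.    ]
```

```bash
python3 -m jog '[[[-0.009,-0.014,-0.006],[-0.07,0.15,-0.28]],[[0,0,-0.012],[0,0,0]],[[0,0,-0.012],[0,0,0]],[[0,0,-0.012],[0,0,0]],[[0,0,-0.012],[0,0,0]],[[0,0,-0.01],[0,0,0]],[[0,0,0],[0,0,0]]]'
python3 - <<'E'
from h import *
s=telemetry.state();print(s["ee_pos"],yaw(s),tool(s)[1][:,2],s["ft_force"])
E
```

```text
t: 33.6
ee_pos: [0.4303, -0.0718, 0.0588]
ee_rot: [2.488, 1.914, -0.003]
ft_force: [-1.0, 0.3, 0.2]
opening: 0.0429
[ 0.4303 -0.0718  0.0588] -14.864339078154067 [ 0.0001 -0.0029 -1.    ] [-0.954   0.3194  0.2414]
```

```bash
python3 -m jog '[[[0.0005,0.002,-0.012],[0.04,0,0.05]],[[0,0,-0.01],[0,0,0]],[[0,0,-0.006],[0,0,0]],[[0,0,0],[0,0,0]]]'
python3 - <<'E'
from h import *
s=telemetry.state();print(s["ee_pos"],yaw(s),tool(s)[1][:,2],s["ft_force"])
E
```

```text
t: 34.0
ee_pos: [0.431, -0.0697, 0.0344]
ee_rot: [-2.485, -1.921, -0.001]
ft_force: [0.2, 0.5, -0.2]
opening: 0.0425
[ 0.431  -0.0697  0.0344] -14.582154518828833 [ 0.0003  0.001  -1.    ] [ 0.1948  0.5401 -0.2465]
```

```bash
python3 -m jog '[[[0,0,0],[0,0,0]],[[0,0,0],[0,0,0]],[[0,0,0],[0,0,0]],[[0,0,0],[0,0,0]],[[0,0,0],[0,0,0]]]' 1 45; python3 -m jog '[[[0,0,0.015],[0,0,0]],[[0,0,0.03],[0,0,0]],[[0,0,0.04],[0,0,0]],[[0,0,0.04],[0,0,0]],[[0,0,0.04],[0,0,0]],[[0.01,0.02,0.04],[0,0,0.3]],[[0.025,0.042,0.01],[0,0,0.4]],[[0.03,0.05,0],[0,0,0.4]],[[0.03,0.05,0],[0,0,0.4]],[[0.03,0.05,0],[0,0,0.4]]]'
python3 - <<'E'
from h import *
s=telemetry.state();print(s["ee_pos"],yaw(s),tool(s)[1][:,2],s["ft_force"],s["opening"])
E
```

```text
t: 34.5
ee_pos: [0.4315, -0.0698, 0.0351]
ee_rot: [2.485, 1.921, 0.002]
ft_force: [-0.1, 0.0, -1.1]
opening: 0.011
t: 35.5
ee_pos: [0.5312, 0.1009, 0.223]
ee_rot: [2.333, 2.092, 0.004]
ft_force: [0.2, -0.9, 0.3]
opening: 0.0107
[0.5312 0.1009 0.223 ] -6.241945162116783 [ 0.0068 -0.0042 -1.    ] [ 0.2288 -0.9089  0.3281] 0.010736445514448691
```

```bash
python3 -m jog '[[[0.03,0.046,0],[0,0.05,0.35]],[[0.03,0.046,0],[0.05,0.04,0.35]],[[0.03,0.046,0],[0,0,0.35]],[[0.03,0.046,0],[0,0,0.35]],[[0.02,0.03,-0.01],[0,0,0.2]],[[0,0,-0.025],[0,0,0]],[[0,0,-0.025],[0,0,0]],[[0,0,-0.02],[0,0,0]],[[0,0,0],[0,0,0]],[[0,0,0],[0,0,0]]]'
python3 - <<'E'
from h import *
s=telemetry.state();print(s["ee_pos"],yaw(s),tool(s)[1][:,2],s["ft_force"],s["opening"])
w=grab("wrist");save(w,"w19.png")
for r in outline_of("wrist","lid_small")[:1]: print(r["confidence"],np.round(r["xy"]),*rect(w,r,s["ee_pos"][2]-.0347+.009))
for r in outline_of("wrist","dish_small")[:1]:
    m=r["pixels"].astype(np.uint8);c=max(cv2.findContours(m,0,2)[0],key=cv2.contourArea);print(r["confidence"],cv2.approxPolyDP(c,4,True)[:,0].tolist())
print(proj(w,[(.6498+a*.05,.286+b*.025,.062) for a,b in((-1,1),(1,1),(1,-1),(-1,-1))]))
E
```

```text
t: 36.5
ee_pos: [0.6459, 0.2862, 0.1638]
ee_rot: [-2.181, -2.25, -0.006]
ft_force: [-0.4, -0.0, -0.2]
opening: 0.0109
[0.6459 0.2862 0.1638] 1.7997838367828651 [-0.003  0.008 -1.   ] [-0.3986 -0.0337 -0.2361] 0.010915051411876242
0.67 [315. 246.] [0.6456 0.2836] [0.1105 0.0657] 2.1555343
0.77 [[249, 175], [251, 201], [272, 202], [274, 179], [369, 180], [370, 202], [395, 199], [396, 176], [378, 160], [264, 160]]
[[251.0879 173.5122]
 [396.3619 177.925 ]
 [389.3165 244.1122]
 [253.0598 240.1619]]
```

View pics/w19.png

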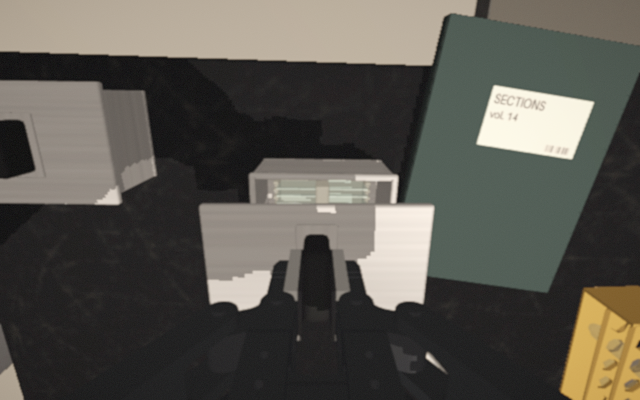

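The lid is level over the small dish, whose far rim corners (249,175) and (397,176) match the prediction. The large set at upper left is closed. That is 16 pictures viewed.

```bash
python3 -m jog '[[[0.005,0,0],[-0.1,-0.04,-0.17]],[[0,0,-0.012],[0,0,0]],[[0,0,-0.015],[0,0,0]],[[0,0,-0.015],[0,0,0]],[[0,0,-0.012],[0,0,0]],[[0,0,0],[0,0,0]]]'
python3 - <<'E'
from h import *
s=telemetry.state();print(s["ee_pos"],yaw(s),tool(s)[1][:,2],s["ft_force"],s["opening"])
w=grab("wrist")
for r in outline_of("wrist","lid_small")[:1]: print(r["confidence"],np.round(r["xy"]),*rect(w,r,s["ee_pos"][2]-.0347+.009))
E
```

```text
t: 37.25
ee_pos: [0.6508, 0.2857, 0.118]
ee_rot: [2.203, 2.237, 0.002]
ft_force: [-0.4, -0.4, -0.6]
opening: 0.0108
[0.6508 0.2857 0.118 ] 0.8907295712430626 [ 0.0027 -0.0005 -1.    ] [-0.3778 -0.3587 -0.5724] 0.010791065318888928
0.7 [314. 243.] [0.6506 0.2827] [0.1099 0.0657] 0.78384805
```

```bash
python3 -m jog '[[[-0.001,0.0005,-0.01],[0,0.03,0]],[[0,0,-0.01],[0,0,0]],[[0,0,-0.004],[0,0,0]],[[0,0,-0.003],[0,0,0]],[[0,0,0],[0,0,0]]]'
python3 - <<'E'
from h import *
s=telemetry.state();print(s["ee_pos"],yaw(s),tool(s)[1][:,2],s["ft_force"],s["opening"])
E
```

```text
t: 37.85
ee_pos: [0.6508, 0.2869, 0.0974]
ee_rot: [2.203, 2.238, 0.005]
ft_force: [0.1, -0.3, -1.4]
opening: 0.0107
[0.6508 0.2869 0.0974] 0.8849923307986067 [ 0.0031  0.0013 -1.    ] [ 0.0806 -0.3325 -1.4222] 0.010742492814219002
```

```bash
python3 -m jog '[[[-0.0012,-0.001,-0.004],[-0.02,0.04,0]],[[0,0,-0.002],[0,0,0]]]'; python3 -m jog '[[[0,0,-0.001],[0,0,0]]]'
```

```text
t: 38.05
ee_pos: [0.65, 0.2861, 0.0928]
ee_rot: [2.204, 2.238, -0.0]
ft_force: [-4.0, -3.3, 13.6]
opening: 0.011
t: 38.15
ee_pos: [0.6501, 0.2863, 0.0928]
ee_rot: [2.204, 2.238, 0.0]
ft_force: [-3.8, -2.5, 11.0]
opening: 0.0111
```

Contact came at the expected height. Now release, retreat and run the final checks by number.

```bash
python3 -m jog '[[[0,0,0],[0,0,0]],[[0,0,0],[0,0,0]],[[0,0,0],[0,0,0]],[[0,0,0.015],[0,0,0]],[[0,0,0.03],[0,0,0]],[[0,0,0.04],[0,0,0]],[[0,0,0.04],[0,0,0]],[[-0.03,-0.04,0.03],[0,0,0]],[[-0.03,-0.04,0],[0,0,0]],[[0,0,0],[0,0,0]]]' 0
python3 - <<'E'
from h import *
s=telemetry.state();print(s["ee_pos"],s["ft_force"],s["opening"])
for n in("wrist","top"):
  w=grab(n);save(w,"fin_"+n+".png")
  for t,h in(("lid_small",.067),("lid_large",.067),("cassette",.01),("vial",.05)):
    for r in outline_of(n,t)[:2]: print(n,t,round(r["confidence"],2),np.round(r["xy"]),*rect(w,r,h))
E
```

```text
t: 39.15
ee_pos: [0.5992, 0.2227, 0.2253]
ee_rot: [2.2, 2.242, 0.003]
ft_force: [0.9, 0.0, 0.6]
opening: 0.0427
[0.5992 0.2227 0.2253] [0.8629 0.0159 0.5883] 0.042723391460880236
wrist lid_small 0.57 [378. 110.] [0.6502 0.2849] [0.1098 0.0599] 1.0348316
wrist lid_large 0.63 [132.  51.] [0.4539 0.3247] [0.1124 0.0768] 1.0263003
top lid_small 0.21 [215. 243.] [0.4531 0.2813] [0.0897 0.0073] 1.2188524
top lid_large 0.6 [195. 243.] [0.4541 0.3276] [0.1117 0.0805] 1.1792372
```

```bash
python3 -c "
from rig import bot;print(bot.sign_off())"
```

```text
the job is handed in; nothing more can be done
None
```

Both staining sets are made up and the job is handed in at about 39 s, large set first. Each white rack went upright onto the floor of its own dish, and each dish was then closed with its own lid.

**Final checks:**
- **Small lid:** the wrist camera finds it at (0.650, 0.285), yaw 1°. Its outline measures 109.8 x 59.9 mm at the closed height, as it should when flat. It touched down at the expected height with about 14 N.
- **Large lid:** it measures at (0.454, 0.326), yaw 1.2°, and its outline also fits the closed height.
- **Dishes:** they stand where they were measured before the racks went in.

**Deviations and gaps:**
- **First descent:** on the large rack I moved too fast, so the tool drifted and closed above the bar without touching it. I corrected that and went down slowly from then on.
- **Placing force:** setting down the large rack gave a brief 52 N at the wrist, under the 120 N limit.
- **Bottle and cassette:** neither was found in the last pictures, so I have no final check on them. The cassette was in place just before I picked up the large lid, and I never came near either one low down.
- **Top camera:** its last view gave only a false, low-confidence hit for the small lid, so that lid rests on the wrist view and the contact force alone.

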